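# Set the cup stand on the stone slab and screw its foot down

### The arm

A 6-joint arm with a two-finger parallel gripper is mounted at the origin on the work surface. World frame = base frame: x ahead of the robot, y to its left, z up, the work surface at z = 0. Lengths are in mm, angles in rad, forces in N, time in s.
With the tool pointing down it reaches from about 250 to 725 mm from the base axis. Payload 9.7 kg.
Tool frame: the origin (TCP) lies midway between the tips of the shut fingers; the grasp point (between the pads) lies 19 mm behind it; z points along the fingers, y is the line along which they close (so a half turn about z gives the same grasp; the last joint's range is limited). The gripper opens to 85 mm and grips with 20 to 120 N. Pads are 22 mm wide; open, the fingers measure 114 mm over their backs; the gripper's body (76 mm by 85 mm) begins 54 mm behind the grasp point. The pads swing forward as they close: fully open they stand 13 mm farther back than shut.
Start: joints at [-1.317, 0.087, 0.176, 1.66, 0, 1.571], TCP at [138.094, -532.379, 231.284] pointing down, gripper open.
Joint ranges: [-3.13, 3.13], [-0.85, 1.81], [-1.15, 1.24], [-2.2, 2.28], [-1.44, 1.52], [-3.14, 3.14]. Speed limits (rad/s): [2.22, 2.22, 2.57, 3.14, 3.14, 3.14].

### API

Orientations are given as a unit quaternion [w, x, y, z].
In Python, from station import env gives the robot as it stands.
- The arm moves only by the tool apply_moves, never from a script. Its arguments are lists of equal length, an entry for each row: "delta_rot": the turn, a rotation vector about the tool's x, y, z in degrees, a list of three; "delta_pos": the shift along the tool's x, y, z in mm, a list of three; "claw": the opening, from 0 (shut) to 1 (fully open). In form: {"delta_rot": [[rx, ry, rz], ...], "delta_pos": [[dx, dy, dz], ...], "claw": [claw, ...]}. A call has 1 to 12 rows; each row shifts and turns the commanded pose from where the row before left it, along the tool's axes as they then stand; what a row does not reach is not made up. A row lasts 1/12 s, in which the tool goes at most 41.7 mm and 7.16 degrees, less where a joint would pass 70% of its speed; a pose out of reach is approached as far as the arm can. A call is refused whole if a number of a shift passes 41.7 or a number of a turn 7.16, either way. A call with a gripper value outside its range is refused whole. The fingers move at their own pace and stop on an object; "squeeze" is the grip in N (left out, the last holds). Time passes only in rows, so rows that do not move let the fingers close. It gives the time, the measured TCP pose, the force, the opening and the grip force at its end, in the units of the state.
- env.state(): the state, without advancing time (a new reading comes with each control period).
- env.camera(name): name is "side" or "top" or "wrist"; returns a dict with "image" (420x560x3 uint8, red, green, blue), "fx", "fy", "cx", "cy" (pixels), "k1" (the pictures are not rectified: a ray, as slopes to the right and down, at radius r is drawn at 1 + k1 r^2 times it, then the intrinsics apply), "pose" (4x4, takes a point from camera to world coordinates); the wrist camera has in their place "hand_eye" (4x4, takes a point from camera to tool coordinates, whose origin is the TCP and whose axes are the flange's). Camera axes: x right, y up, looking along -z (the intrinsics and any distortion apply to the point x, -y, -z); pixel columns grow to the right and rows downward; lengths in mm; the calibration is good to about 2 mm. A picture is of the moment at which its call begins: read the wrist's pose just before it. There is no depth.
- env.finish_job(): hands the job in; it is judged then, once.
The state is a dict: "t": time; "joint_pos": joint angles; "qd": joint speeds; "effort": joint torques, N m; "eef_pos": TCP position; "tool_rot": TCP orientation; "force": force on the tool from outside, world axes, zero at the start; "ft_torque": the same for the moment, N m; "opening": finger opening in mm; "grasp_force": force on a finger pad.
Only numpy, scipy, OpenCV 4.12 (cv2) and the standard library are available. Lean on these libraries where they do the work, as an engineer would, in place of code of your own. Each camera call takes 0.05 s, during which the arm holds its last target. There are 200 camera calls.

### The job

Lift the wooden cup stand by its bridge handle and set it down gently in the middle of the stone slab, lying lengthwise along the slab. Then turn the hand wheel clockwise to screw the adjustable foot down until it just touches the slab, with the stand still standing level on its other feet. Leave the jebena, the grinder and the glass cups where they are, and let go.

Things in the scene. Friction and masses are not known exactly. Their poses are not given: they have to be found in the camera images.
- slab: Pale stone slab, 280 x 200 mm and 12 mm thick, fixed on the steel counter. Origin: centre of its underside, on the counter; its x axis runs along its 280 mm length, z up. Its top is 12 mm above the origin.
- stand: Loose cup stand, 0.8 to 1 kg, 200 mm long along x: wooden deck 125 x 120 mm (x -90 to +35), top 45 mm up, on four rubber feet at x -80 and +25, y +-45 mm; steel bridge handle over the deck; at the +x end a steel arm with screw foot and hand wheel. Origin: in the plane under the rubber feet, about mid-length. Centre of mass near x -7 mm. z up.
- stand_handle (a point): Centre of the bridge handle's bar: square steel bar 14 mm thick, 100 mm long along the stand's y axis, 100 mm above the stand's underside, at stand x -25 mm, y 0; 48 mm of free room below it over the deck. Axes as the stand's. Pinch it across, along the stand's x axis.
- wheel_center (a point): Centre, half-way up, of the round black hand wheel, 50 mm in diameter, 26 mm high, axis upright, at stand x +90 mm, y 0. It goes down with the foot: 81 mm above the stand's underside when fully wound up, 71 mm when the foot touches. The arm's boss below it tops out at 41 mm. Axes as the stand's; they do not turn with the wheel.
- wheel (a joint): Turn of the wheel in rad, growing clockwise seen from above: drives foot and wheel down 10 mm per full turn. 0: wound up, foot 10 mm above the plane under the rubber feet; on a flat surface it touches at 6.28. Starts between 1.8 and 3.4; stays where left (friction 0.04 N m). Beyond touch it lifts the two nearer rubber feet and tilts the stand 0.0094 rad per rad.
- foot: The adjustable foot: a threaded rod with a round rubber pad 26 mm in diameter under the hand wheel. It does not turn, it only goes up and down. Origin: centre of the pad's underside; axes as the stand's.
- jebena: Orange clay coffee pot, 190 mm tall, 110 mm wide; bystander. Origin: centre of its underside.
- grinder: White plastic grinder, 130 x 110 mm, 217 mm tall; bystander. Origin: centre of its underside.
- cup_a: Glass cup, 58 mm in diameter, 62 mm tall; bystander. Origin: centre of its underside.
- cup_b: Second such glass cup; bystander. Origin: centre of its underside.
Not all that is in view belongs to the job. What is shaped like the stand but blue is not meant.

How it is judged:
By the outcome, as a careful person would: the job done as asked, in the order asked, and still so for the second after the job is handed in, with the robot touching nothing.
It also fails if it takes over 72 s, if anything falls off the work surface, if the arm or the gripper's body presses on something with over 40 N, if the wrist force passes 120 N, or if a joint passes its speed limit or range.

## Working session

There is one attempt and no reset: what is moved stays moved. The work goes in short steps, Python scripts to look and compute and a tool call to move; the robot and the scene stay as the last step left them, time stands still between calls to the robot, and variables do not carry over. Pictures are saved under pics/ and viewed, at most 10 in all, crops included, and the job is handed in when it is done.

Besides the shell and the picture viewer there is one more tool, called as name(argument=value, ...), one argument or row to a line, values as JSON. apply_moves: Moves the arm, as the interface text tells. Its arguments: {"type":"object","properties":{"delta_rot":{"type":"array"},"delta_pos":{"type":"array"},"claw":{"type":"array"},"squeeze":{"type":"number"}},"required":["delta_rot","delta_pos","claw"]}

```bash
mkdir -p pics; ls; python3 - <<'E'
from station import env
import cv2,numpy as np
for n in ["top","side"]:
    c=env.camera(n); cv2.imwrite(f"pics/{n}0.png",c["image"][:,:,::-1])
    print(n,c["fx"],c["fy"],c["cx"],c["cy"],c["k1"],np.round(c["pose"],3).tolist())
s=env.state();print(s)
c=env.camera("wrist");print(np.round(c["hand_eye"],3).tolist(),c["fx"],c["k1"])
E
```

```text
pics
top 426.68951648337077 426.68951648337077 287.5478315599502 210.2244665376527 -0.08105670460624365 [[-0.003, 0.992, -0.128, 380.085], [-1.0, -0.004, -0.006, -122.903], [-0.007, 0.128, 0.992, 1154.101], [0.0, 0.0, 0.0, 1.0]]
side 458.4985816392391 458.4985816392391 284.9646540166454 209.14232946658635 -0.12028466918620126 [[-0.994, 0.073, -0.075, 401.737], [-0.104, -0.57, 0.815, 922.498], [0.017, 0.818, 0.574, 834.823], [0.0, 0.0, 0.0, 1.0]]
{'t': 0.1, 'joint_pos': array([-1.31699815e+00,  8.74227962e-02,  1.75234007e-01,  1.65977496e+00,
        2.14275936e-05,  1.57078480e+00]), 'qd': array([ 0.00029146,  0.00134035,  0.00208965,  0.00279038,  0.00064442,
       -0.00127086]), 'effort': array([-2.27290649e-03, -5.21562874e+01,  4.65651333e+01,  1.59503252e-02,
       -6.55428539e-05, -3.67967459e-06]), 'eef_pos': array([ 138.05434746, -532.19917017,  230.65479812]), 'tool_rot': array([-5.80373101e-04,  9.91958212e-01,  1.26564469e-01, -6.32426777e-05]), 'force': array([ 0.13842933, -1.20637351, -0.52268321]), 'ft_torque': array([-0.00708544, -0.00163008,  0.0099044 ]), 'grasp_force': 0.0, 'opening': 85.2072577646353}
[[-0.0, 0.954, 0.3, 76.506], [1.0, 0.0, -0.0, -0.68], [-0.0, 0.3, -0.954, -144.505], [0.0, 0.0, 0.0, 1.0]] 295.9401038739382 -0.03812345371385609
```

View pics/top0.png

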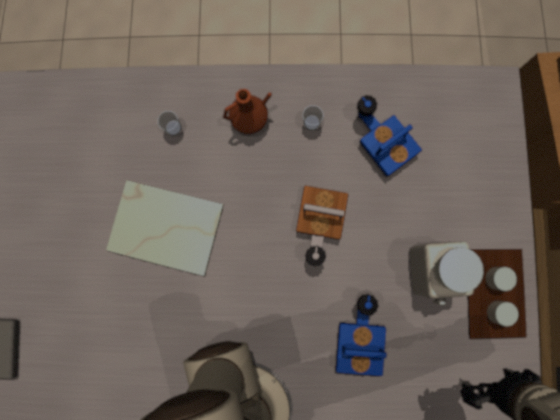

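View pics/side0.png

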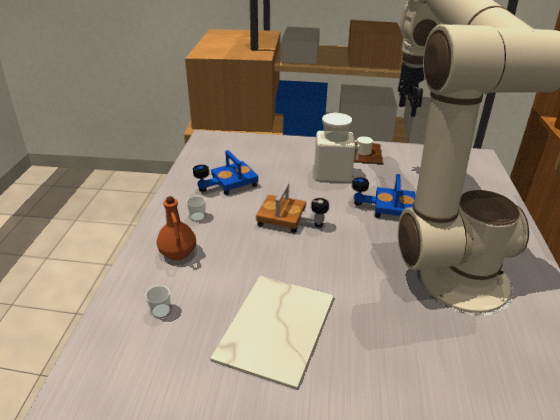

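The top view shows the wooden stand's deck at (323,212), its handle bar at (324,211) and its wheel at (316,256). The slab corners are about (126,182), (222,206), (206,274) and (107,248). In the side view the stand is at (283,210), the wheel at (320,206), and the slab is centred near (275,328).

```bash
cat > h.py <<'E'
from station import env
import cv2,numpy as np
from scipy.spatial.transform import Rotation as R
def pose_tool(s):
    T=np.eye(4);w=s["tool_rot"];T[:3,:3]=R.from_quat([w[1],w[2],w[3],w[0]]).as_matrix();T[:3,3]=s["eef_pos"];return T
def cam(n):
    s=env.state();c=env.camera(n)
    if n=="wrist":c["pose"]=pose_tool(s)@np.array(c["hand_eye"])
    c["bgr"]=c["image"][:,:,::-1].copy();c["hsv"]=cv2.cvtColor(c["bgr"],cv2.COLOR_BGR2HSV);return c
def ray(c,p):
    u=np.array([(p[0]-c["cx"])/c["fx"],(p[1]-c["cy"])/c["fy"]]);q=u.copy()
    for _ in range(30):q=u/(1+c["k1"]*(q@q))
    P=np.array(c["pose"]);d=P[:3,:3]@np.array([q[0],-q[1],-1]);return P[:3,3],d/np.linalg.norm(d)
def onz(c,p,z):
    o,d=ray(c,p);return o+d*(z-o[2])/d[2]
def tri(c1,p1,c2,p2):
    a,d=ray(c1,p1);b,e=ray(c2,p2)
    t=np.linalg.lstsq(np.c_[d,-e],b-a,rcond=None)[0];x,y=a+d*t[0],b+e*t[1]
    return (x+y)/2,np.linalg.norm(x-y)
def proj(c,X):
    P=np.array(c["pose"]);q=P[:3,:3].T@(np.array(X)-P[:3,3]);u=np.array([q[0],-q[1]])/-q[2];u=u*(1+c["k1"]*(u@u))
    return np.array([c["cx"]+c["fx"]*u[0],c["cy"]+c["fy"]*u[1]])
def big(m,roi=None):
    m=m.astype(np.uint8)
    if roi: k=np.zeros_like(m);x0,x1,y0,y1=roi;k[y0:y1,x0:x1]=1;m=m*k
    cs=cv2.findContours(m,cv2.RETR_EXTERNAL,cv2.CHAIN_APPROX_NONE)[0]
    return max(cs,key=cv2.contourArea) if cs else None
E
cat > m1.py <<'E'
from h import *
t,s=cam("top"),cam("side")
def quad(cnt):
    h=cv2.convexHull(cnt)
    return cv2.approxPolyDP(h,0.05*cv2.arcLength(h,True),True)[:,0]
def hs(c,roi,f): return big(f(*[c["hsv"][:,:,i].astype(int) for i in range(3)]),roi)
slab=lambda h,S,v:(v>150)&(h>18)&(h<50)&(S>18)
for c,roi in((t,(90,240,170,290)),(s,(200,350,265,395))):
    q=quad(hs(c,roi,slab)); P=np.array([onz(c,p,12)[:2] for p in q]);print("slab",q.tolist(),P.round(1).tolist(),P.mean(0).round(1),[np.linalg.norm(P[i]-P[i-1]).round() for i in range(len(P))])
deck=lambda h,S,v:(h<22)&(S>110)&(v>60)
q=quad(hs(t,(280,365,175,245),deck));P=np.array([onz(t,p,45)[:2] for p in q]);print("deck",q.tolist(),P.round(1).tolist(),P.mean(0).round(1))
blk=lambda h,S,v:(v<60)
a=cv2.minEnclosingCircle(hs(t,(300,332,240,272),blk));b=cv2.minEnclosingCircle(hs(s,(305,335,192,218),blk))
print("wheel",a,b,tri(t,a[0],s,b[0]),onz(t,a[0],76))
crop=lambda c,x0,x1,y0,y1:cv2.resize(c["bgr"][y0:y1,x0:x1],(400,400),interpolation=cv2.INTER_CUBIC)
cv2.imwrite("pics/crop1.png",np.hstack([crop(t,280,360,180,260+0),crop(s,250,330,170,250)]))
E
python3 m1.py
```

```text
slab [[197, 249], [155, 246], [185, 230]] [[423.8, 127.3], [431.8, 242.0], [475.0, 161.1]] [443.5 176.8] [np.float64(61.0), np.float64(115.0), np.float64(92.0)]
slab [[259, 276], [333, 296], [297, 386], [210, 357]] [[545.0, 63.0], [352.5, 112.0], [419.9, 376.8], [612.4, 327.7]] [482.4 219.9] [np.float64(273.0), np.float64(199.0), np.float64(273.0), np.float64(199.0)]
deck [[305, 186], [347, 194], [339, 238], [297, 231]] [[587.7, -162.4], [565.9, -273.0], [450.0, -249.7], [468.7, -140.6]] [ 518.1 -206.4]
wheel ((314.83050537109375, 256.440673828125), 10.188289642333984) ((319.7864990234375, 205.79730224609375), 8.663166046142578) (array([ 401.95458854, -184.561965  ,   75.92276491]), np.float64(0.0478219382814866)) [ 401.92911018 -184.55717916   76.        ]
```

View pics/crop1.png

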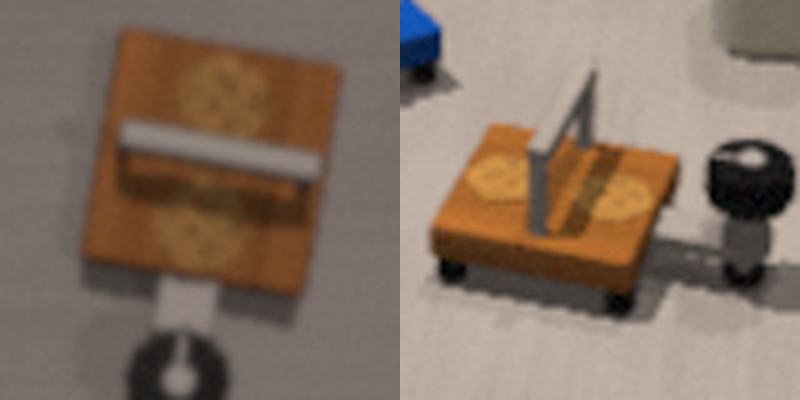

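The crop shows the handle bar running from (122,133) to (322,163) in the left half (top px about (324.4,209.6)). In the right half it runs from (193,72) to (140,150) (side px about (283.4,192.2)). The wheel has a white radial mark.

```bash
cat > m2.py <<'E'
from h import *
t,s=cam("top"),cam("side")
print("handle",tri(t,(324.4,209.8),s,(283.3,192.2)),onz(t,(324.4,209.8),107))
hsv=t["hsv"];print(hsv[225,140],hsv[240,165],hsv[160,150],hsv[225,250])
d=np.linalg.norm(cv2.cvtColor(t["bgr"],cv2.COLOR_BGR2LAB).astype(float)[:,:,2:]-cv2.cvtColor(t["bgr"],cv2.COLOR_BGR2LAB)[160,150][2:],axis=2)
m=(d>5).astype(np.uint8);m=cv2.morphologyEx(m,cv2.MORPH_CLOSE,np.ones((5,5)))
r=cv2.minAreaRect(big(m,(90,240,170,290)));q=cv2.boxPoints(r);P=np.array([onz(t,p,12)[:2] for p in q]);print(q.round(1).tolist(),P.round(1).tolist(),P.mean(0))
for i in range(4):
    e=P[i]-P[i-1];print(np.linalg.norm(e).round(1),np.degrees(np.arctan2(e[1],e[0])).round(1))
for i,j in(((126.5,182.5),(259,276)),):pass
# triangulate slab corners from both (order by world)
S=np.array([[259,276],[333,296],[297,386],[210,357]],float)
for p in S:
    w=onz(s,p,12);k=np.argmin(np.linalg.norm(P-w[:2],axis=1));print(tri(t,q[k],s,p))
E
python3 m2.py
```

```text
handle (array([ 514.57955736, -208.39165545,   98.91104828]), np.float64(5.050644501649886)) [ 516.07531154 -207.72808317  107.        ]
[ 36  34 151] [ 37  29 149] [ 10  33 116] [  7  36 121]
[[106.0999984741211, 248.8000030517578], [126.30000305175781, 180.39999389648438], [221.1999969482422, 208.5], [201.0, 276.79998779296875]] [[424.0, 377.5], [612.5, 329.6], [533.2, 63.6], [349.8, 115.0]] [479.87148272 221.43342006]
272.8 74.2
194.5 -14.3
277.5 -106.6
190.5 164.4
(array([539.0098851 ,  63.91710486,  12.21104007]), np.float64(11.653665027560773))
(array([351.25399386, 114.44023282,  14.43914782]), np.float64(2.8723436419413897))
(array([421.9346948 , 377.21101633,  12.71832929]), np.float64(4.11962090147469))
(array([612.08409231, 328.91303411,  13.64899896]), np.float64(0.2496158698266782))
```

apply_moves(
  delta_rot=[
    [0, 0, -6.5],
    [0, 0, -6.5],
    [0, 0, -6.5],
    [0, 0, -6.5],
    [0, 0, -6.5],
    [0, 0, -6.5],
    [0, 0, -6.5],
    [0, 0, -6.5],
    [0, 0, -6.5],
    [0, 0, -6.5],
  ],
  delta_pos=[
    [0, 0, 0],
    [0, 0, 0],
    [0, 0, 0],
    [0, 0, 0],
    [0, 0, 0],
    [0, 0, 0],
    [0, 0, 0],
    [0, 0, 0],
    [0, 0, 0],
    [0, 0, 0],
  ],
  claw=[1, 1, 1, 1, 1, 1, 1, 1, 1, 1],
)

```text
t: 1.18
eef_pos: [138.1, -532.4, 231.2]
tool_rot: [-0.0, 0.767, 0.642, 0.0]
force: [-0.2, -0.7, 0.2]
opening: 85.5
grasp_force: 0.0
```

apply_moves(
  delta_rot=[
    [0, 0, 0],
    [0, 0, 0],
    [0, 0, 0],
    [0, 0, 0],
    [0, 0, 0],
    [0, 0, 0],
    [0, 0, 0],
    [0, 0, 0],
    [0, 0, 0],
    [0, 0, 0],
    [0, 0, 0],
    [0, 0, 0],
  ],
  delta_pos=[
    [12, 8, -30],
    [30, 10, -20],
    [34, 20, 0],
    [34, 30, 0],
    [34, 30, 0],
    [34, 30, 0],
    [34, 30, 0],
    [34, 30, 0],
    [34, 30, 0],
    [34, 30, 0],
    [34, 30, 10],
    [34, 30, 20],
  ],
  claw=[1, 1, 1, 1, 1, 1, 1, 1, 1, 1, 1, 1],
)

```text
t: 2.18
eef_pos: [482.8, -234.3, 257.0]
tool_rot: [0.002, 0.768, 0.64, 0.001]
force: [0.3, -1.1, -0.1]
opening: 85.2
grasp_force: 0.0
```

apply_moves(
  delta_rot=[
    [0, 0, 0],
    [0, 0, 0],
    [0, 0, 0],
    [0, 0, 0],
  ],
  delta_pos=[
    [0, 0, 0],
    [0, 0, 0],
    [0, 0, 0],
    [0, 0, 0],
  ],
  claw=[1, 1, 1, 1],
)

```text
t: 2.52
eef_pos: [480.2, -236.6, 256.3]
tool_rot: [0.0, 0.769, 0.639, 0.0]
force: [-0.3, 0.2, 0.2]
opening: 85.2
grasp_force: 0.0
```

```bash
python3 - <<'E'
from h import *
s=env.state();print(s["eef_pos"],s["joint_pos"].round(3))
w=cam("wrist");im=w["bgr"].copy()
for p in([515,-207,107],[402,-184.5,89]):
    q=proj(w,p);print(p,q);cv2.circle(im,tuple(int(v) for v in q),4,(0,255,0),1)
cv2.imwrite("pics/w1.png",im)
E
```

```text
[ 480.16774457 -236.59272323  256.26420643] [-0.458  0.062  0.198  1.706 -0.     1.297]
[515, -207, 107] [311.87790832 158.23922602]
[402, -184.5, 89] [200.43398696 154.52127063]
```

View pics/w1.png

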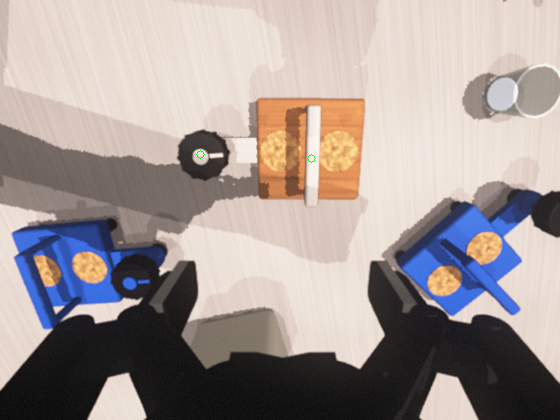

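The wrist view shows the handle bar from (314,106) to (311,206), the deck centre near (311,149) and the wheel hub at (203,155). These agree with the projected estimates to about 3 px.

```bash
cat > m3.py <<'E'
from h import *
def stand(w,zb=0,roih=None,show=True):
    t=pose_tool(env.state());H=w["hsv"].astype(int)
    dk=cv2.convexHull(big((H[:,:,0]<22)&(H[:,:,1]>130)&(H[:,:,2]>90),(150,470,40,330)))
    q=cv2.boxPoints(cv2.minAreaRect(dk));P=np.array([onz(w,p,zb+45)[:2] for p in q])
    k=max(range(4),key=lambda i:0);E=[P[i]-P[i-1] for i in range(4)]
    print("deck",P.mean(0).round(1),[(np.linalg.norm(e).round(1),np.degrees(np.arctan2(e[1],e[0])).round(2)) for e in E])
    x,y,a,b=cv2.boundingRect(dk)
    bar=(H[:,:,1]<45)&(H[:,:,2]>170)
    k=np.zeros(bar.shape,bool);k[max(0,y-25):y+b+25,x+25:x+a-25]=1
    r=cv2.minAreaRect(big(bar&k,None));q=cv2.boxPoints(r);P=np.array([onz(w,p,zb+107)[:2] for p in q]);e=max((P[i]-P[i-1] for i in range(4)),key=np.linalg.norm)
    print("bar px",np.round(r[0],1),np.round(r[1],1),"world",P.mean(0).round(1),"dir",np.degrees(np.arctan2(e[1],e[0])).round(2),np.linalg.norm(e).round(1))
    return r[0]
if __name__=="__main__":
    w=cam("wrist");p=stand(w);s=cam("side");print("tri",tri(w,p,s,(283.3,192.2)))
E
python3 m3.py
```

```text
deck [ 519.  -207.2] [(np.float64(115.6), np.float64(78.04)), (np.float64(120.7), np.float64(-10.4)), (np.float64(116.2), np.float64(-96.08)), (np.float64(132.6), np.float64(169.44))]
bar px [310.  163.5] [117.  56.] world [ 511.9 -215.4] dir -97.42 117.8
tri (array([ 512.89076744, -214.22687401,   94.81526586]), np.float64(0.49797457347423096))
```

apply_moves(
  delta_rot=[
    [0, 0, 0],
    [0, 0, 0],
    [0, 0, 0],
    [0, 0, 0],
    [0, 0, 0],
    [0, 0, 0],
    [0, 0, 0],
  ],
  delta_pos=[
    [12, 10, 18],
    [12, 10, 18],
    [12.7, 9.6, 18],
    [0, 0, 18],
    [0, 0, 4],
    [0, 0, 0],
    [0, 0, 0],
  ],
  claw=[1, 1, 1, 1, 1, 1, 1],
)

```text
t: 3.25
eef_pos: [516.2, -205.8, 180.6]
tool_rot: [0.0, 0.769, 0.639, 0.0]
force: [-0.2, -0.2, -0.2]
opening: 85.6
grasp_force: 0.0
```

```bash
python3 - <<'E'
from h import *
s=env.state();print(s["eef_pos"])
w=cam("wrist");im=w["bgr"].copy()
for p in([516,-206,107],[402,-184.5,89]):
    q=proj(w,p);print(p,q);cv2.circle(im,tuple(int(v) for v in q),4,(0,255,0),1)
cv2.imwrite("pics/w2.png",im)
E
```

```text
[ 516.22126975 -205.80085921  180.58975217]
[516, -206, 107] [282.76146153 217.89102149]
[402, -184.5, 89] [145.5401035  210.37607282]
```

View pics/w2.png

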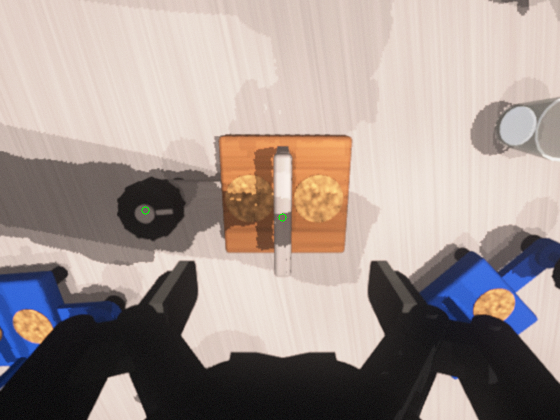

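The handle bar runs from (282,152) to (284,276), centred at (283,214) midway between the fingers. The wheel hub is at (147,212), and the finger gap to the bar is clear on both sides.

apply_moves(
  delta_rot=[
    [0, 0, 0],
    [0, 0, 0],
    [0, 0, 0],
    [0, 0, 0],
    [0, 0, 0],
    [0, 0, 0],
    [0, 0, 0],
    [0, 0, 0],
  ],
  delta_pos=[
    [1, 0, 16],
    [1, 0, 18],
    [0, 0, 18],
    [0, 0, 18],
    [0, 0, 16],
    [0, 0, 12.6],
    [0, 0, 0],
    [0, 0, 0],
  ],
  claw=[1, 1, 1, 1, 1, 1, 1, 1],
)

```text
t: 3.97
eef_pos: [516.9, -203.5, 81.5]
tool_rot: [0.0, 0.769, 0.64, 0.0]
force: [0.6, 0.3, 0.4]
opening: 85.6
grasp_force: 0.0
```

apply_moves(
  delta_rot=[
    [0, 0, 0],
    [0, 0, 0],
    [0, 0, 0],
    [0, 0, 0],
    [0, 0, 0],
    [0, 0, 0],
    [0, 0, 0],
    [0, 0, 0],
    [0, 0, 0],
    [0, 0, 0],
    [0, 0, 0],
    [0, 0, 0],
  ],
  delta_pos=[
    [0, 0, 0],
    [0, 0, 0],
    [0, 0, 0],
    [0, 0, 0],
    [0, 0, 0],
    [0, 0, 0],
    [0, 0, 0],
    [0, 0, 0],
    [0, 0, 0],
    [0, 0, 0],
    [0, 0, 0],
    [0, 0, 0],
  ],
  claw=[0, 0, 0, 0, 0, 0, 0, 0, 0, 0, 0, 0],
  squeeze=90,
)

```text
t: 4.97
eef_pos: [516.9, -203.2, 81.4]
tool_rot: [0.0, 0.769, 0.64, 0.0]
force: [-2.0, 0.3, 5.5]
opening: 12.1
grasp_force: 88.8
```

apply_moves(
  delta_rot=[
    [0, 0, 0],
    [0, 0, 0],
    [0, 0, 0],
    [0, 0, 0],
    [0, 0, 0],
    [0, 0, 0],
    [0, 0, 0],
    [0, 0, 0],
    [0, 0, 0],
    [0, 0, 0],
    [0, 0, 0],
    [0, 0, 0],
  ],
  delta_pos=[
    [0, 0, -2],
    [0, 0, -4],
    [0, 0, -6],
    [0, 0, -8],
    [0, 0, -10],
    [0, 0, -12],
    [0, 0, -12],
    [0, 0, -12],
    [0, 0, -10],
    [0, 0, -6],
    [0, 0, -3],
    [0, 0, 0],
  ],
  claw=[0, 0, 0, 0, 0, 0, 0, 0, 0, 0, 0, 0],
)

```text
t: 5.97
eef_pos: [517.2, -203.3, 166.7]
tool_rot: [0.0, 0.769, 0.64, 0.0]
force: [0.0, 0.2, -7.8]
opening: 12.2
grasp_force: 87.9
```

```bash
python3 - <<'E'
from h import *
s=env.state();print(s["eef_pos"],s["force"],s["ft_torque"],s["joint_pos"].round(2))
t,d=cam("top"),cam("side")
for c in (t,d):
    lab=cv2.cvtColor(c["bgr"],cv2.COLOR_BGR2LAB)
x0=pose_tool(s)[:3,3];p=proj(d,x0).astype(int);print(p)
a=d["bgr"][p[1]-80:p[1]+100,p[0]-100:p[0]+100]
w=cam("wrist")["bgr"]
cv2.imwrite("pics/lift.png",np.hstack([cv2.resize(a,(400,360)),cv2.resize(w,(400,360))]))
E
```

```text
[ 517.15630313 -203.27121874  166.66024944] [ 0.03974047  0.19884295 -7.79865586] [-0.00073164 -0.16206816 -0.01433981] [-0.37  0.08  0.05  1.53  0.    1.38]
[281 173]
```

View pics/lift.png

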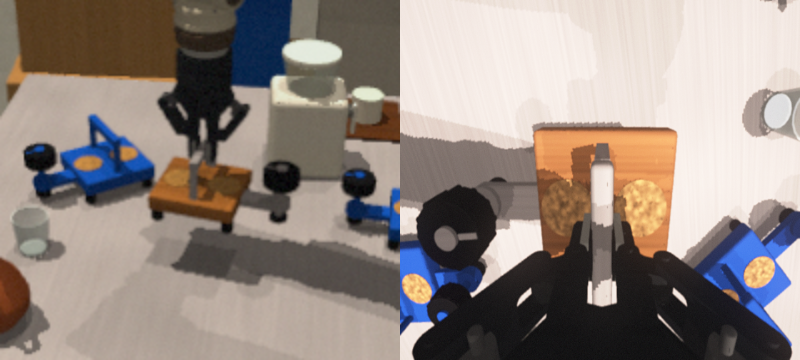

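The side crop on the left shows the stand hanging from the gripper and roughly level. The wrist view on the right shows the bar held between the fingers at (600,230), with the wheel at the left.

```bash
cat > slab.py <<'E'
from h import *
def slab(c,roi,bg):
    lab=cv2.cvtColor(c["bgr"],cv2.COLOR_BGR2LAB).astype(float);d=np.linalg.norm(lab[:,:,1:]-lab[bg[1],bg[0],1:],axis=2)
    m=cv2.morphologyEx((d>6).astype(np.uint8),cv2.MORPH_OPEN,np.ones((3,3)));m=cv2.morphologyEx(m,cv2.MORPH_CLOSE,np.ones((7,7)))
    h=cv2.convexHull(big(m,roi));q=cv2.approxPolyDP(h,0.03*cv2.arcLength(h,True),True)[:,0].astype(float)
    # refine: fit lines to the contour points near each edge
    pts=big(m,roi)[:,0].astype(float);L=[]
    for i in range(len(q)):
        a,b=q[i-1],q[i];u=(b-a)/np.linalg.norm(b-a);n=np.array([-u[1],u[0]]);s=(pts-a)@u
        k=(abs((pts-a)@n)<4)&(s>.1*np.linalg.norm(b-a))&(s<.9*np.linalg.norm(b-a))
        P=np.array([onz(c,p,12)[:2] for p in pts[k]]);L.append(cv2.fitLine(P.astype(np.float32),cv2.DIST_HUBER,0,.01,.01)[:,0])
    C=[]
    for i in range(len(L)):
        a,b=L[i-1],L[i];t=np.linalg.solve(np.c_[a[:2],-b[:2]],b[2:]-a[2:]);C.append(a[2:]+t[0]*a[:2])
    C=np.array(C);E=[C[i]-C[i-1] for i in range(len(C))]
    print("slab",C.round(1).tolist(),"centre",C.mean(0).round(1),[(np.linalg.norm(e).round(1),np.degrees(np.arctan2(e[1],e[0])).round(1)) for e in E])
if __name__=="__main__":
    slab(cam("top"),(90,240,165,290),(150,160));slab(cam("side"),(195,350,262,398),(190,300))
E
python3 slab.py
```

```text
slab [[422.5, 378.20001220703125], [613.0, 328.70001220703125], [541.2000122070312, 63.79999923706055], [354.8999938964844, 108.5999984741211]] centre [482.9 219.8] [(np.float32(278.0), np.float32(75.9)), (np.float32(196.8), np.float32(-14.6)), (np.float32(274.4), np.float32(-105.2)), (np.float32(191.6), np.float32(166.5))]
slab [[611.0999755859375, 328.8999938964844], [543.5999755859375, 63.900001525878906], [353.70001220703125, 109.69999694824219], [421.1000061035156, 377.79998779296875]] centre [482.4 220.1] [(np.float32(196.2), np.float32(-14.4)), (np.float32(273.5), np.float32(-104.3)), (np.float32(195.4), np.float32(166.4)), (np.float32(276.4), np.float32(75.9))]
```

apply_moves(
  delta_rot=[
    [0, 0, 0],
    [0, 0, 0],
    [0, 0, 0],
    [0, 0, 0],
    [0, 0, 0],
    [0, 0, 0],
    [0, 0, 0],
    [0, 0, 0],
    [0, 0, 0],
    [0, 0, 0],
    [0, 0, 0],
    [0, 0, 0],
  ],
  delta_pos=[
    [4, -1, 0],
    [8, -2, 0],
    [12, -3, 0],
    [16, -4, 0],
    [20, -5, 0],
    [22, -5.5, 0],
    [22, -5.5, 0],
    [22, -5.5, 0],
    [22, -5.5, 0],
    [22, -5.5, 0],
    [22, -5.5, 0],
    [22, -5.5, 0],
  ],
  claw=[0, 0, 0, 0, 0, 0, 0, 0, 0, 0, 0, 0],
)

```text
t: 7.22
eef_pos: [502.4, 19.1, 166.1]
tool_rot: [-0.0, 0.768, 0.64, 0.0]
force: [0.6, 0.3, -8.2]
opening: 12.2
grasp_force: 87.9
```

apply_moves(
  delta_rot=[
    [0, 0, 0],
    [0, 0, 0],
    [0, 0, 0],
    [0, 0, 0],
    [0, 0, 0],
    [0, 0, 0],
    [0, 0, 0],
    [0, 0, 0],
    [0, 0, 0],
    [0, 0, 0],
    [0, 0, 0],
    [0, 0, 0],
  ],
  delta_pos=[
    [22, -5.5, 0],
    [22, -5.5, 0],
    [22, -5.5, 0],
    [22, -5.5, 0],
    [22, -5.5, 0],
    [22, -5.5, 0],
    [22, -5.5, 0],
    [22, -5.5, 0],
    [20, -5, 0],
    [16, -4, 0],
    [8, -2, 0],
    [3.7, -2.1, 0],
  ],
  claw=[0, 0, 0, 0, 0, 0, 0, 0, 0, 0, 0, 0],
)

```text
t: 8.22
eef_pos: [486.8, 248.9, 165.8]
tool_rot: [-0.0, 0.768, 0.64, -0.0]
force: [-0.3, -1.0, -8.7]
opening: 12.3
grasp_force: 87.9
```

apply_moves(
  delta_rot=[
    [0, 0, -2],
    [0, 0, -4],
    [0, 0, -5],
    [0, 0, -6],
    [0, 0, -6],
    [0, 0, -6],
    [0, 0, -6],
    [0, 0, -6],
    [0, 0, -6],
    [0, 0, -6],
    [0, 0, -6],
    [0, 0, -6],
  ],
  delta_pos=[
    [0, 0, 0],
    [0, 0, 0],
    [0, 0, 0],
    [0, 0, 0],
    [0, 0, 0],
    [0, 0, 0],
    [0, 0, 0],
    [0, 0, 0],
    [0, 0, 0],
    [0, 0, 0],
    [0, 0, 0],
    [0, 0, 0],
  ],
  claw=[0, 0, 0, 0, 0, 0, 0, 0, 0, 0, 0, 0],
)

```text
t: 9.22
eef_pos: [487.2, 246.7, 166.0]
tool_rot: [-0.0, 0.302, 0.953, -0.0]
force: [-0.3, 0.6, -8.4]
opening: 12.3
grasp_force: 87.9
```

apply_moves(
  delta_rot=[
    [0, 0, -6],
    [0, 0, -6],
    [0, 0, -4.5],
    [0, 0, -3],
    [0, 0, -1.7],
    [0, 0, 0],
    [0, 0, 0],
    [0, 0, 0],
  ],
  delta_pos=[
    [0, 0, 0],
    [0, 0, 0],
    [0, 0, 0],
    [0, 0, 0],
    [0, 0, 0],
    [0, 0, 0],
    [0, 0, 0],
    [0, 0, 0],
  ],
  claw=[0, 0, 0, 0, 0, 0, 0, 0],
)

```text
t: 9.88
eef_pos: [487.4, 247.1, 166.0]
tool_rot: [-0.0, 0.125, 0.992, -0.0]
force: [-0.6, -0.1, -8.8]
opening: 12.3
grasp_force: 87.9
```

apply_moves(
  delta_rot=[
    [0, 0, 0],
    [0, 0, 0],
    [0, 0, 0],
    [0, 0, 0],
    [0, 0, 0],
    [0, 0, 0],
    [0, 0, 0],
    [0, 0, 0],
    [0, 0, 0],
    [0, 0, 0],
  ],
  delta_pos=[
    [-1, 0.5, 4],
    [-1, 0, 8],
    [0, 0, 10],
    [0, 0, 12],
    [0, 0, 12],
    [0, 0, 9],
    [0, 0, 6],
    [0, 0, 3],
    [0, 0, 0],
    [0, 0, 0],
  ],
  claw=[0, 0, 0, 0, 0, 0, 0, 0, 0, 0],
)

```text
t: 10.72
eef_pos: [489.7, 247.4, 102.2]
tool_rot: [0.0, 0.124, 0.992, 0.0]
force: [-0.3, -0.5, -6.5]
opening: 12.5
grasp_force: 87.9
```

```bash
python3 - <<'E'
from h import *
s=env.state();print(s["eef_pos"],s["force"],s["ft_torque"],s["joint_pos"].round(2))
d=cam("side");a=d["bgr"][190:400,170:380]
w=cam("wrist")["bgr"]
cv2.imwrite("pics/pre.png",np.hstack([cv2.resize(a,(420,420)),cv2.resize(w,(380,420))]))
E
```

```text
[489.71938797 247.40716624 102.15758962] [-0.26477555 -0.53928878 -6.54327031] [ 0.1887823  -0.04112025 -0.03451963] [ 0.47  0.07 -0.09  1.41 -0.    0.72]
```

View pics/pre.png

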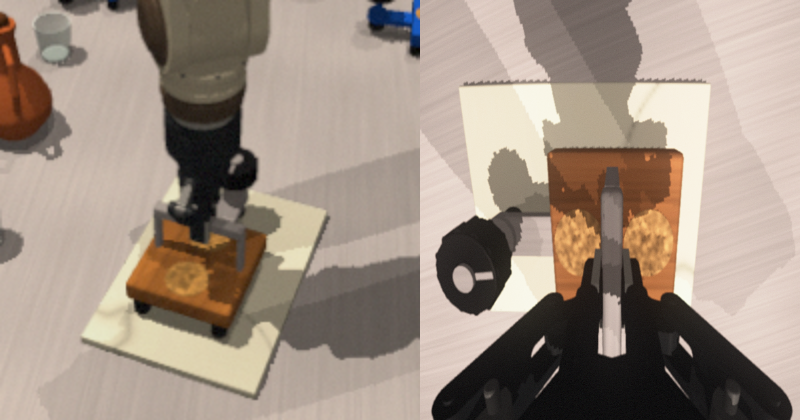

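The side crop shows the stand hovering over the slab's middle, aligned with it. In the wrist view the slab's far edge runs from (460,83) to (710,83), parallel to the stand.

apply_moves(
  delta_rot=[
    [0, 0, 0],
    [0, 0, 0],
    [0, 0, 0],
    [0, 0, 0],
    [0, 0, 0],
    [0, 0, 0],
    [0, 0, 0],
    [0, 0, 0],
  ],
  delta_pos=[
    [0, 0, 1],
    [0, 0, 1],
    [0, 0, 1],
    [0, 0, 1],
    [0, 0, 1],
    [0, 0, 1],
    [0, 0, 0],
    [0, 0, 0],
  ],
  claw=[0, 0, 0, 0, 0, 0, 0, 0],
)

```text
t: 11.48
eef_pos: [489.6, 247.3, 95.8]
tool_rot: [-0.0, 0.124, 0.992, -0.0]
force: [0.9, 0.0, -8.2]
opening: 12.5
grasp_force: 88.0
```

apply_moves(
  delta_rot=[
    [0, 0, 0],
    [0, 0, 0],
    [0, 0, 0],
    [0, 0, 0],
    [0, 0, 0],
  ],
  delta_pos=[
    [0, 0, 0.5],
    [0, 0, 0.5],
    [0, 0, 0.5],
    [0, 0, 0],
    [0, 0, 0],
  ],
  claw=[0, 0, 0, 0, 0],
)

```text
t: 11.9
eef_pos: [489.6, 247.3, 94.4]
tool_rot: [-0.0, 0.124, 0.992, -0.0]
force: [0.6, -0.1, -7.7]
opening: 12.3
grasp_force: 88.0
```

apply_moves(
  delta_rot=[
    [0, 0, 0],
    [0, 0, 0],
    [0, 0, 0],
    [0, 0, 0],
    [0, 0, 0],
  ],
  delta_pos=[
    [0, 0, 0.4],
    [0, 0, 0.3],
    [0, 0, 0.3],
    [0, 0, 0],
    [0, 0, 0],
  ],
  claw=[0, 0, 0, 0, 0],
)

```text
t: 12.32
eef_pos: [489.7, 247.5, 93.7]
tool_rot: [0.0, 0.124, 0.992, 0.0]
force: [-0.6, 1.5, -4.8]
opening: 12.6
grasp_force: 88.3
```

apply_moves(
  delta_rot=[
    [0, 0, 0],
    [0, 0, 0],
    [0, 0, 0],
    [0, 0, 0],
    [0, 0, 0],
  ],
  delta_pos=[
    [0, 0, 0.4],
    [0, 0, 0.3],
    [0, 0, 0],
    [0, 0, 0],
    [0, 0, 0],
  ],
  claw=[0, 0, 0, 0, 0],
)

```text
t: 12.73
eef_pos: [489.8, 247.8, 93.4]
tool_rot: [0.0, 0.124, 0.992, 0.001]
force: [-2.6, 4.9, 1.5]
opening: 12.4
grasp_force: 89.4
```

apply_moves(
  delta_rot=[
    [0, 0, 0],
    [0, 0, 0],
    [0, 0, 0],
    [0, 0, 0],
    [0, 0, 0],
    [0, 0, 0],
    [0, 0, 0],
    [0, 0, 0],
    [0, 0, 0],
    [0, 0, 0],
  ],
  delta_pos=[
    [0, 0, 0],
    [0, 0, 0],
    [0, 0, 0],
    [0, 0, 0],
    [0, 0, 0],
    [0, 0, 0],
    [0, 0, 0],
    [0, 0, 0],
    [0, 0, 0],
    [0, 0, 0],
  ],
  claw=[0, 0, 0.25, 0.3, 0.5, 0.7, 1, 1, 1, 1],
  squeeze=20,
)

```text
t: 13.57
eef_pos: [489.7, 247.3, 92.7]
tool_rot: [0.0, 0.124, 0.992, -0.0]
force: [-0.2, -0.5, 0.0]
opening: 85.2
grasp_force: 0.0
```

apply_moves(
  delta_rot=[
    [0, 0, 0],
    [0, 0, 0],
    [0, 0, 0],
    [0, 0, 0],
    [0, 0, 0],
    [0, 0, 0],
    [0, 0, 0],
    [0, 0, 0],
  ],
  delta_pos=[
    [0, 0, -5],
    [0, 0, -12],
    [0, 0, -18],
    [0, 0, -20],
    [0, 0, -20],
    [0, 0, -20],
    [0, 0, -5],
    [0, 0, 0],
  ],
  claw=[1, 1, 1, 1, 1, 1, 1, 1],
)

```text
t: 14.23
eef_pos: [490.4, 247.7, 195.1]
tool_rot: [0.002, 0.124, 0.992, 0.001]
force: [0.2, -0.4, 0.3]
opening: 85.1
grasp_force: 0.0
```

```bash
python3 - <<'E'
from h import *
s=env.state();print(s["eef_pos"],s["force"],s["joint_pos"].round(2))
c=np.array([482.7,220]);x=np.array([-.247,-.969])
w=cam("wrist");im=w["bgr"].copy()
for p in([*(c-28*x),119],[*(c+87*x),100]):
    q=proj(w,p);print(np.round(p,1),q);cv2.circle(im,tuple(int(v) for v in q),4,(0,255,0),1)
cv2.imwrite("pics/w3.png",im)
E
```

```text
[490.39532965 247.71203543 195.10506745] [ 0.16574445 -0.38523573  0.28245432] [ 0.47  0.07  0.09  1.58 -0.    0.72]
[489.6 247.1 119. ] [280.78139754 215.68573647]
[461.2 135.7 100. ] [146.54771326 208.28297802]
```

View pics/w3.png

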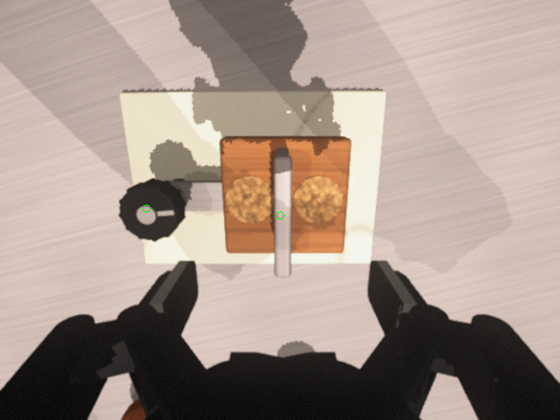

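The stand is on the slab with edges parallel. Slab corners are at about (121,92), (385,90), (372,263) and (146,264). The bar centre is at (282.5,215), the deck spans (221,138) to (350,138) and (227,252) to (345,252), and the wheel hub is at (147,214).

```bash
python3 - <<'E'
from h import *
w=cam("wrist")
S=np.array([onz(w,p,12)[:2] for p in((121,92),(385,90),(372,263),(146,264))]);c=S.mean(0)
for i in range(4):
    e=S[i]-S[i-1];print(np.linalg.norm(e).round(1),np.degrees(np.arctan2(e[1],e[0])).round(1))
D=np.array([onz(w,p,57)[:2] for p in((221,138),(350,138),(345,252),(227,252))]);d=D.mean(0)
b=onz(w,(282.5,215),119)[:2];h=onz(w,(147,214),105)[:2]
x=np.array([-.247,-.969]);y=np.array([.969,-.247])
for n,v in(("slab",c),("deck",d),("bar",b),("wheel",h)):print(n,v.round(1),"along",((v-c)@x).round(1),"across",((v-c)@y).round(1))
H=w["hsv"].astype(int);k=(H[:,:,2]<75).astype(np.uint8)
r=cv2.minEnclosingCircle(big(k,(112,192,172,248)));print(r,onz(w,r[0],99))
E
```

```text
200.2 165.5
274.8 76.0
199.8 -13.0
280.1 -103.9
slab [481.5 219. ] along 0.0 across 0.0
deck [493.1 250.7] along -33.6 across 3.4
bar [488.2 248.5] along -30.2 across -0.7
wheel [464.1 137.5] along 83.3 across 3.3
((152.56375122070312, 208.21812438964844), 33.72724533081055) [461.72198256 140.78642998  99.        ]
```

apply_moves(
  delta_rot=[
    [0, 0, 0],
    [0, 0, 0],
    [0, 0, 0],
    [0, 0, 0],
    [0, 0, 0],
    [0, 0, -4],
    [0, 0, -7],
    [0, 0, -7],
    [0, 0, -7],
    [0, 0, -7],
    [0, 0, -7],
    [0, 0, -7],
  ],
  delta_pos=[
    [0, -15, 0],
    [0, -30, 0],
    [0, -35, 0],
    [0, -25, 0],
    [0, -9.6, 0],
    [0, 0, 0],
    [0, 0, 0],
    [0, 0, 0],
    [0, 0, 0],
    [0, 0, 0],
    [0, 0, 0],
    [0, 0, 0],
  ],
  claw=[1, 1, 1, 1, 1, 1, 1, 1, 1, 1, 1, 1],
)

```text
t: 15.33
eef_pos: [460.9, 136.0, 191.7]
tool_rot: [-0.001, -0.276, 0.961, 0.0]
force: [-0.4, -0.5, 0.0]
opening: 85.2
grasp_force: 0.0
```

apply_moves(
  delta_rot=[
    [0, 0, -7],
    [0, 0, -7],
    [0, 0, -7],
    [0, 0, -7],
    [0, 0, -7],
    [0, 0, -7],
    [0, 0, -7],
    [0, 0, -7],
    [0, 0, -7],
    [0, 0, -7],
    [0, 0, -7],
    [0, 0, -7],
  ],
  delta_pos=[
    [0, 0, 0],
    [0, 0, 0],
    [0, 0, 0],
    [0, 0, 0],
    [0, 0, 0],
    [0, 0, 0],
    [0, 0, 0],
    [0, 0, 0],
    [0, 0, 0],
    [0, 0, 0],
    [0, 0, 0],
    [0, 0, 0],
  ],
  claw=[1, 1, 1, 1, 1, 1, 1, 1, 1, 1, 1, 1],
)

```text
t: 16.33
eef_pos: [460.9, 136.0, 191.7]
tool_rot: [0.001, 0.848, -0.529, -0.001]
force: [0.1, 0.1, 0.0]
opening: 85.4
grasp_force: 0.0
```

apply_moves(
  delta_rot=[
    [0, 0, -7],
    [0, 0, -7],
    [0, 0, -7],
    [0, 0, -7],
    [0, 0, -7],
    [0, 0, -5],
    [0, 0, 0],
    [0, 0, 0],
    [0, 0, 0],
  ],
  delta_pos=[
    [0, 0, 0],
    [0, 0, 0],
    [0, 0, 0],
    [0, 0, 0],
    [0, 0, 0],
    [0, 0, 0],
    [0, 0, 0],
    [0, 0, 0],
    [0, 0, 0],
  ],
  claw=[1, 1, 1, 1, 1, 1, 1, 1, 1],
)

```text
t: 17.08
eef_pos: [461.2, 136.1, 192.2]
tool_rot: [0.0, 0.977, -0.212, -0.0]
force: [-0.1, -0.7, 0.4]
opening: 84.9
grasp_force: 0.0
```

```bash
python3 - <<'E'
from h import *
s=env.state();print(s["eef_pos"],s["tool_rot"].round(3),s["joint_pos"].round(3))
w=cam("wrist");cv2.imwrite("pics/w4.png",w["bgr"]);np.save("w4pose.npy",w["pose"])
for z in(101,105):print(proj(w,[462,136.5,z]))
E
```

```text
[461.19455111 136.14192103 192.2330395 ] [ 0.     0.977 -0.212 -0.   ] [ 0.287 -0.088 -0.075  1.585  0.    -2.428]
[281.94274655 208.79703943]
[281.93693941 210.28160241]
```

View pics/w4.png

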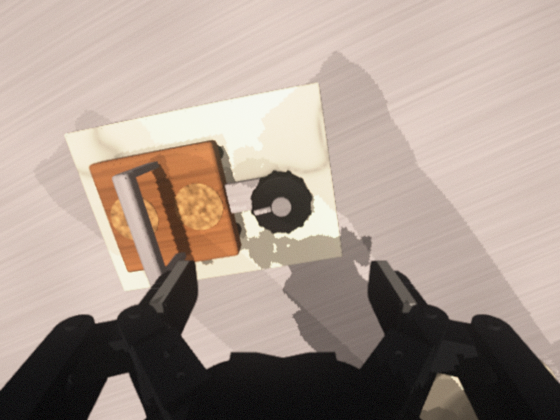

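The wheel hub is at (281,207) with its white mark pointing at the deck. The fingers straddle the wheel with clear room, and the deck and handle are at the left, out of the fingers' way.

apply_moves(
  delta_rot=[
    [0, 0, 5],
    [0, 0, 7],
    [0, 0, 7],
    [0, 0, 7],
    [0, 0, 7],
    [0, 0, 7],
    [0, 0, 7],
    [0, 0, 7],
    [0, 0, 7],
    [0, 0, 7],
    [0, 0, 7],
    [0, 0, 7],
  ],
  delta_pos=[
    [0, 0, 0],
    [0, 0, 0],
    [0, 0, 0],
    [0, 0, 0],
    [0, 0, 0],
    [0, 0, 0],
    [0, 0, 0],
    [0, 0, 0],
    [0, 0, 0],
    [0, 0, 0],
    [0, 0, 0],
    [0, 0, 0],
  ],
  claw=[1, 1, 1, 1, 1, 1, 1, 1, 1, 1, 1, 1],
)

```text
t: 18.13
eef_pos: [461.3, 136.2, 192.6]
tool_rot: [-0.0, -0.597, 0.802, 0.0]
force: [0.1, 0.1, -0.0]
opening: 85.3
grasp_force: 0.0
```

apply_moves(
  delta_rot=[
    [0, 0, 7],
    [0, 0, 1],
    [0, 0, 0],
    [0, 0, 0],
  ],
  delta_pos=[
    [0, 0, 0],
    [0, 0, 0],
    [0, 0, 0],
    [0, 0, 0],
  ],
  claw=[1, 1, 1, 1],
)

```text
t: 18.47
eef_pos: [461.4, 136.2, 192.6]
tool_rot: [-0.0, -0.544, 0.839, 0.0]
force: [-1.0, 0.4, -0.8]
opening: 85.6
grasp_force: 0.0
```

```bash
cat > hub.py <<'E'
from h import *
def hub(w,guess):
    """centre of the grey hub disc and direction of the light mark, inside the black wheel near guess"""
    g=cv2.cvtColor(w["bgr"],cv2.COLOR_BGR2GRAY);x,y=map(int,guess)
    k=big(g<70,(x-42,x+42,y-42,y+42));hull=cv2.convexHull(k);m=np.zeros_like(g);cv2.drawContours(m,[hull],-1,1,-1);m=cv2.erode(m,np.ones((9,9)))
    b=big((g>85)&(m>0));c=np.zeros_like(g);cv2.drawContours(c,[b],-1,1,-1)
    d=cv2.distanceTransform(c,cv2.DIST_L2,5);disc=cv2.morphologyEx(c,cv2.MORPH_OPEN,cv2.getStructuringElement(cv2.MORPH_ELLIPSE,(11,11)))
    M=cv2.moments(disc);p=np.array([M["m10"],M["m01"]])/M["m00"]
    e=np.argwhere(c)[:,::-1];f=e[np.argmax(np.linalg.norm(e-p,axis=1))]
    return p,f,cv2.minEnclosingCircle(hull),disc.sum()
if __name__=="__main__":
    w=cv2.imread("pics/w4.png");print(hub({"bgr":w},(281,206)))
    c=cam("wrist");T=pose_tool(env.state());print(T[:3,3].round(1),T[:3,:2].round(3).tolist())
    r=hub(c,(281,206));print(r)
    b=dict(c);b["pose"]=np.load("w4pose.npy")
    p0=hub({"bgr":w},(281,206))[0]
    print("now",onz(c,r[0],105),"w4",onz(b,p0,105),"tri",tri(b,p0,c,r[0]))
E
python3 hub.py
```

```text
(array([280.75316456, 206.51898734]), array([257, 210]), ((280.7474670410156, 201.56085205078125), 31.409730911254883), np.uint64(316))
[461.4 136.3 192.7] [[-0.408, -0.913], [-0.913, 0.408], [0.0, 0.0]]
(array([277.19814241, 213.25077399]), array([285, 231]), ((277.5, 207.5), 31.66238021850586), np.uint64(323))
now [465.54821242 136.35535803 105.        ] w4 [465.35683836 136.03929225 105.        ] tri (array([465.4864169 , 136.06055568, 105.61966537]), np.float64(0.2220260195641137))
```

apply_moves(
  delta_rot=[
    [0, 0, 0],
    [0, 0, 0],
    [0, 0, 0],
    [0, 0, 0],
    [0, 0, 0],
    [0, 0, 0],
    [0, 0, 0],
    [0, 0, 0],
    [0, 0, 0],
  ],
  delta_pos=[
    [-1.3, -2.6, 10],
    [0, 0, 20],
    [0, 0, 25],
    [0, 0, 25],
    [0, 0, 20],
    [0, 0, 15],
    [0, 0, 10.5],
    [0, 0, 0],
    [0, 0, 0],
  ],
  claw=[1, 1, 1, 1, 1, 1, 1, 1, 1],
)

```text
t: 19.27
eef_pos: [464.1, 136.3, 67.0]
tool_rot: [-0.0, -0.543, 0.84, 0.0]
force: [0.6, -0.0, 1.0]
opening: 85.2
grasp_force: 0.0
```

apply_moves(
  delta_rot=[
    [0, 0, 0],
    [0, 0, 0],
    [0, 0, 0],
    [0, 0, 0],
    [0, 0, 0],
    [0, 0, 0],
    [0, 0, 0],
    [0, 0, 0],
  ],
  delta_pos=[
    [0, 0, 0],
    [0, 0, 0],
    [0, 0, 0],
    [0, 0, 0],
    [0, 0, 0],
    [0, 0, 0],
    [0, 0, 0],
    [0, 0, 0],
  ],
  claw=[0.7, 0.65, 0.6, 0.55, 0.5, 0.5, 0.5, 0.5],
  squeeze=20,
)

```text
t: 19.93
eef_pos: [464.9, 136.4, 68.1]
tool_rot: [0.001, -0.543, 0.84, -0.0]
force: [0.1, -1.3, 5.8]
opening: 49.5
grasp_force: 22.4
```

apply_moves(
  delta_rot=[
    [0, 0, 0],
    [0, 0, 0],
    [0, 0, 0],
    [0, 0, 0],
  ],
  delta_pos=[
    [0, 0, -0.5],
    [0, 0, 0],
    [0, 0, 0],
    [0, 0, 0],
  ],
  claw=[0.5, 0.5, 0.5, 0.5],
  squeeze=20,
)

```text
t: 20.27
eef_pos: [464.8, 136.4, 68.2]
tool_rot: [0.001, -0.543, 0.84, -0.0]
force: [3.1, -1.0, 5.1]
opening: 49.9
grasp_force: 22.4
```

```bash
python3 -c "
from h import *
s=env.state();print(s['eef_pos'],s['force'].round(2),s['ft_torque'].round(3),s['joint_pos'].round(2),s['opening'])"
```

```text
[464.81445545 136.41829508  68.18150937] [ 3.1  -1.03  5.13] [-0.219 -0.563 -0.011] [ 0.29 -0.07 -0.3   1.34 -0.   -0.86] 49.870779479336974
```

apply_moves(
  delta_rot=[
    [0, 0, 0],
    [0, 0, 0],
    [0, 0, 0],
    [0, 0, 0],
  ],
  delta_pos=[
    [0, 0, -1],
    [0, 0, 0],
    [0, 0, 0],
    [0, 0, 0],
  ],
  claw=[0.5, 0.5, 0.5, 0.5],
)

```text
t: 20.6
eef_pos: [464.0, 136.4, 68.4]
tool_rot: [-0.0, -0.543, 0.84, 0.0]
force: [1.6, 0.5, 0.6]
opening: 49.7
grasp_force: 22.1
```

apply_moves(
  delta_rot=[
    [0, 0, 0],
    [0, 0, 0],
    [0, 0, 0],
    [0, 0, 0],
  ],
  delta_pos=[
    [0, 0, -0.6],
    [0, 0, 0],
    [0, 0, 0],
    [0, 0, 0],
  ],
  claw=[0.5, 0.5, 0.5, 0.5],
)

```text
t: 20.93
eef_pos: [463.9, 136.4, 68.8]
tool_rot: [-0.0, -0.543, 0.84, 0.0]
force: [0.3, 1.7, -4.0]
opening: 49.3
grasp_force: 21.7
```

apply_moves(
  delta_rot=[
    [0, 0, 2],
    [0, 0, 4],
    [0, 0, 6],
    [0, 0, 6],
    [0, 0, 6],
    [0, 0, 6],
    [0, 0, 6],
    [0, 0, 6],
    [0, 0, 6],
    [0, 0, 6],
    [0, 0, 4],
    [0, 0, 2],
  ],
  delta_pos=[
    [0, 0, 0.6],
    [0, 0, 0.11],
    [0, 0, 0.17],
    [0, 0, 0.17],
    [0, 0, 0.17],
    [0, 0, 0.17],
    [0, 0, 0.17],
    [0, 0, 0.17],
    [0, 0, 0.17],
    [0, 0, 0.17],
    [0, 0, 0.11],
    [0, 0, 0.06],
  ],
  claw=[0.5, 0.5, 0.5, 0.5, 0.5, 0.5, 0.5, 0.5, 0.5, 0.5, 0.5, 0.5],
)

```text
t: 21.93
eef_pos: [464.0, 136.0, 66.8]
tool_rot: [-0.0, -0.048, 0.999, -0.0]
force: [0.0, -1.0, -3.3]
opening: 49.3
grasp_force: 21.8
```

```bash
python3 -c "
from h import *
s=env.state();print(s['eef_pos'],s['force'].round(2),s['ft_torque'].round(3),s['joint_pos'].round(2),s['opening'],s['grasp_force'])"
```

```text
[463.98784436 135.98559498  66.82710886] [ 0.02 -1.04 -3.27] [-0.157 -0.061  0.048] [ 0.29 -0.07 -0.3   1.34 -0.    0.19] 49.32374974168646 21.759263277053833
```

apply_moves(
  delta_rot=[
    [0, 0, 2],
    [0, 0, 4],
    [0, 0, 6],
    [0, 0, 6],
    [0, 0, 6],
    [0, 0, 6],
    [0, 0, 6],
    [0, 0, 6],
    [0, 0, 6],
    [0, 0, 6],
    [0, 0, 4],
    [0, 0, 2],
  ],
  delta_pos=[
    [0, 0, 0.4],
    [0, 0, 0.11],
    [0, 0, 0.17],
    [0, 0, 0.17],
    [0, 0, 0.17],
    [0, 0, 0.17],
    [0, 0, 0.17],
    [0, 0, 0.17],
    [0, 0, 0.17],
    [0, 0, 0.17],
    [0, 0, 0.11],
    [0, 0, 0.06],
  ],
  claw=[0.5, 0.5, 0.5, 0.5, 0.5, 0.5, 0.5, 0.5, 0.5, 0.5, 0.5, 0.5],
)

```text
t: 22.93
eef_pos: [463.8, 135.5, 65.0]
tool_rot: [0.0, 0.458, 0.889, -0.001]
force: [-2.0, -4.9, -0.2]
opening: 49.6
grasp_force: 22.0
```

```bash
cat > st.py <<'E'
from h import *
s=env.state();print(s['eef_pos'].round(2),s['force'].round(2),s['ft_torque'].round(3),s['joint_pos'].round(3),s['opening'],s['grasp_force'])
E
python3 st.py
```

```text
[463.81 135.53  65.04] [-1.95 -4.89 -0.24] [-0.799  0.464  0.001] [ 0.285 -0.07  -0.303  1.339 -0.002  1.237] 49.58399732324645 22.028363943099976
```

apply_moves(
  delta_rot=[
    [0, 0, 0],
    [0, 0, 0],
    [0, 0, 3],
    [0, 0, 6],
    [0, 0, 6],
    [0, 0, 6],
    [0, 0, 6],
    [0, 0, 3],
    [0, 0, 0],
    [0, 0, 0],
  ],
  delta_pos=[
    [-0.5, -0.7, 0],
    [0, 0, 0],
    [0, 0, 0.08],
    [0, 0, 0.17],
    [0, 0, 0.17],
    [0, 0, 0.17],
    [0, 0, 0.17],
    [0, 0, 0.08],
    [0, 0, 0],
    [0, 0, 0],
  ],
  claw=[0.5, 0.5, 0.5, 0.5, 0.5, 0.5, 0.5, 0.5, 0.5, 0.5],
)

```text
t: 23.77
eef_pos: [463.8, 135.3, 64.2]
tool_rot: [0.0, 0.67, 0.743, -0.0]
force: [-2.0, -1.5, 1.5]
opening: 49.5
grasp_force: 22.1
```

```bash
python3 st.py
```

```text
[463.8  135.34  64.18] [-1.97 -1.53  1.5 ] [-0.467  0.533 -0.041] [ 0.284 -0.071 -0.305  1.337 -0.     1.752] 49.494839696460375 22.087839245796204
```

apply_moves(
  delta_rot=[
    [0, 0, 0],
    [0, 0, 0],
    [0, 0, 0],
    [0, 0, 0],
  ],
  delta_pos=[
    [0, 0, 1],
    [0, 0, 0],
    [0, 0, 0],
    [0, 0, 0],
  ],
  claw=[0.5, 0.5, 0.5, 0.5],
)

```text
t: 24.1
eef_pos: [464.0, 135.4, 64.0]
tool_rot: [0.0, 0.67, 0.742, 0.0]
force: [-5.1, -4.0, 8.2]
opening: 49.3
grasp_force: 22.8
```

apply_moves(
  delta_rot=[
    [0, 0, 0],
    [0, 0, 0],
    [0, 0, 0],
    [0, 0, 0],
  ],
  delta_pos=[
    [0, 0, 0.7],
    [0, 0, 0],
    [0, 0, 0],
    [0, 0, 0],
  ],
  claw=[0.5, 0.5, 0.5, 0.5],
)

```text
t: 24.43
eef_pos: [464.0, 135.2, 63.6]
tool_rot: [0.0, 0.67, 0.742, 0.0]
force: [-7.0, -5.1, 11.1]
opening: 49.3
grasp_force: 23.1
```

apply_moves(
  delta_rot=[
    [0, 0, 0],
    [0, 0, 0],
    [0, 0, 0],
    [0, 0, 0],
  ],
  delta_pos=[
    [0, 0, 0.7],
    [0, 0, 0],
    [0, 0, 0],
    [0, 0, 0],
  ],
  claw=[0.5, 0.5, 0.5, 0.5],
)

```text
t: 24.77
eef_pos: [464.0, 135.0, 63.3]
tool_rot: [0.001, 0.67, 0.742, -0.0]
force: [-7.5, -7.8, 14.7]
opening: 49.3
grasp_force: 23.4
```

apply_moves(
  delta_rot=[
    [0, 0, 0],
    [0, 0, 0],
    [0, 0, 0],
    [0, 0, 0],
    [0, 0, 0],
  ],
  delta_pos=[
    [-0.8, -1, -1],
    [-0.9, -1, 0],
    [0, 0, 0],
    [0, 0, 0],
    [0, 0, 0],
  ],
  claw=[0.5, 0.5, 0.5, 0.5, 0.5],
)

```text
t: 25.18
eef_pos: [463.1, 134.1, 63.3]
tool_rot: [0.0, 0.671, 0.742, 0.001]
force: [4.2, 3.3, 5.1]
opening: 49.9
grasp_force: 22.4
```

```bash
python3 st.py
```

```text
[463.07 134.07  63.31] [4.23 3.32 5.06] [ 0.738 -0.844  0.039] [ 0.282 -0.075 -0.312  1.332  0.     1.752] 49.91684797560971 22.427845001220703
```

apply_moves(
  delta_rot=[
    [0, 0, 0],
    [0, 0, 0],
    [0, 0, 0],
    [0, 0, 0],
  ],
  delta_pos=[
    [0, 0, -1.4],
    [0, 0, 0],
    [0, 0, 0],
    [0, 0, 0],
  ],
  claw=[0.5, 0.5, 0.5, 0.5],
)

```text
t: 25.52
eef_pos: [462.2, 133.6, 64.0]
tool_rot: [-0.0, 0.671, 0.742, -0.0]
force: [1.8, 2.9, 2.9]
opening: 49.7
grasp_force: 22.1
```

```bash
python3 st.py
```

```text
[462.16 133.65  64.05] [1.8  2.92 2.86] [ 0.558 -0.487 -0.046] [ 0.282 -0.076 -0.31   1.336 -0.     1.752] 49.65171519014742 22.13512122631073
```

apply_moves(
  delta_rot=[
    [0, 0, 0],
    [0, 0, 0],
    [0, 0, 0],
    [0, 0, 0],
    [0, 0, 0],
    [0, 0, 0],
    [0, 0, 0],
    [0, 0, 0],
    [0, 0, 0],
    [0, 0, 0],
    [0, 0, 0],
    [0, 0, 0],
  ],
  delta_pos=[
    [0, 0, 0],
    [0, 0, 0],
    [0, 0, 0],
    [0, 0, 0],
    [0, 0, -10],
    [0, 0, -25],
    [0, 0, -30],
    [0, 0, -30],
    [0, 0, -20],
    [0, 0, -10],
    [0, 0, 0],
    [0, 0, 0],
  ],
  claw=[0.7, 0.8, 1, 1, 1, 1, 1, 1, 1, 1, 1, 1],
)

```text
t: 26.52
eef_pos: [462.2, 133.7, 188.8]
tool_rot: [0.0, 0.671, 0.742, -0.0]
force: [-2.0, 0.1, -0.9]
opening: 85.3
grasp_force: 0.0
```

```bash
cat > mark.py <<'E'
from hub import *
c=cam("wrist");s=env.state();print(s["eef_pos"].round(1),s["joint_pos"].round(3))
r=hub(c,proj(c,[463.5,135,100]));print(r)
a,b=onz(c,r[0],103),onz(c,r[1],103);print(a,np.degrees(np.arctan2(*(b-a)[1::-1])).round(1))
lab=c["hsv"].astype(int)
w=cv2.imread("pics/w4.png");w4=dict(c);w4["pose"]=np.load("w4pose.npy");q=hub({"bgr":w},(281,206));a,b=onz(w4,q[0],103),onz(w4,q[1],103);print("w4 mark",np.degrees(np.arctan2(*(b-a)[1::-1])).round(1))
H=lab;dk=cv2.convexHull(big((H[:,:,0]<22)&(H[:,:,1]>130)&(H[:,:,2]>60)))
q=cv2.approxPolyDP(dk,.04*cv2.arcLength(dk,True),True)[:,0];P=np.array([onz(c,p,57)[:2] for p in q]);E=[P[i]-P[i-1] for i in range(len(P))]
print("deck",q.tolist(),P.mean(0).round(1),[(np.linalg.norm(e).round(1),np.degrees(np.arctan2(e[1],e[0])).round(1)) for e in E])
E
python3 mark.py
```

```text
[461.8 133.5 188. ] [ 0.281 -0.089 -0.083  1.578 -0.     1.752]
(array([282.41064639, 210.29277567]), array([286, 230]), ((281.99029541015625, 204.86837768554688), 31.4443416595459), np.uint64(263))
[461.63109439 135.750487   103.        ] -74.4
w4 mark 74.3
deck [[423, 30], [362, 162], [245, 115], [284, 0]] [491.2 243.4] [(np.float64(118.7), np.float64(-4.4)), (np.float64(119.8), np.float64(-105.5)), (np.float64(116.0), np.float64(164.5)), (np.float64(97.0), np.float64(74.7))]
```

apply_moves(
  delta_rot=[
    [0, 0, 0],
    [0, 0, 0],
    [0, 0, 0],
    [0, 0, 0],
    [0, 0, 0],
    [0, 0, 0],
    [0, 0, 0],
    [0, 0, 0],
    [0, 0, 0],
  ],
  delta_pos=[
    [1.2, 0, 10],
    [0, 0, 20],
    [0, 0, 25],
    [0, 0, 25],
    [0, 0, 20],
    [0, 0, 15],
    [0, 0, 7],
    [0, 0, 0],
    [0, 0, 0],
  ],
  claw=[1, 1, 1, 1, 1, 1, 1, 1, 1],
)

```text
t: 27.32
eef_pos: [461.6, 134.8, 66.7]
tool_rot: [-0.0, 0.671, 0.742, -0.001]
force: [-0.0, 0.5, 0.5]
opening: 85.4
grasp_force: 0.0
```

apply_moves(
  delta_rot=[
    [0, 0, 0],
    [0, 0, 0],
    [0, 0, 0],
    [0, 0, 0],
    [0, 0, 0],
    [0, 0, 0],
    [0, 0, 0],
    [0, 0, 0],
  ],
  delta_pos=[
    [0, 0, 0],
    [0, 0, 0],
    [0, 0, 0],
    [0, 0, 0],
    [0, 0, 0],
    [0, 0, 0],
    [0, 0, 0],
    [0, 0, 0],
  ],
  claw=[0.7, 0.65, 0.6, 0.57, 0.55, 0.55, 0.55, 0.55],
  squeeze=20,
)

```text
t: 27.98
eef_pos: [462.4, 134.9, 68.0]
tool_rot: [0.0, 0.671, 0.742, 0.0]
force: [-2.7, -0.5, 4.9]
opening: 49.5
grasp_force: 20.0
```

```bash
python3 st.py
```

```text
[462.42 134.91  68.01] [-2.67 -0.54  4.9 ] [-0.192  0.294  0.021] [ 0.284 -0.077 -0.304  1.343 -0.     1.755] 49.5117982070341 19.96393382549286
```

apply_moves(
  delta_rot=[
    [0, 0, 0],
    [0, 0, 0],
    [0, 0, 3],
    [0, 0, 5],
    [0, 0, 5],
    [0, 0, 5],
    [0, 0, 2],
    [0, 0, 0],
    [0, 0, 0],
    [0, 0, 0],
  ],
  delta_pos=[
    [0, 0, -0.6],
    [0, -0.5, -0.5],
    [0, 0, 0.08],
    [0, 0, 0.14],
    [0, 0, 0.14],
    [0, 0, 0.14],
    [0, 0, 0.06],
    [0, 0, 0],
    [0, 0, 0],
    [0, 0, 0],
  ],
  claw=[0.55, 0.55, 0.55, 0.55, 0.55, 0.55, 0.55, 0.55, 0.55, 0.55],
)

```text
t: 28.82
eef_pos: [461.8, 134.9, 67.7]
tool_rot: [0.0, 0.789, 0.614, 0.0]
force: [0.7, 0.4, -1.4]
opening: 49.2
grasp_force: 21.6
```

```bash
python3 st.py
```

```text
[461.77 134.87  67.7 ] [ 0.74  0.37 -1.37] [ 0.053 -0.586 -0.051] [ 0.284 -0.078 -0.305  1.343 -0.     2.102] 49.1510291460376 21.594903767108917
```

apply_moves(
  delta_rot=[
    [0, 0, 0],
    [0, 0, 0],
    [0, 0, 0],
    [0, 0, 0],
  ],
  delta_pos=[
    [0, 0, 1],
    [0, 0, 0],
    [0, 0, 0],
    [0, 0, 0],
  ],
  claw=[0.55, 0.55, 0.55, 0.55],
)

```text
t: 29.15
eef_pos: [461.9, 134.8, 67.4]
tool_rot: [0.0, 0.789, 0.614, 0.0]
force: [0.4, -1.5, 5.6]
opening: 49.5
grasp_force: 22.3
```

```bash
python3 st.py
```

```text
[461.85 134.81  67.4 ] [ 0.42 -1.47  5.58] [-0.139 -0.049  0.016] [ 0.284 -0.078 -0.306  1.342 -0.     2.103] 49.45660199468024 22.260760366916656
```

apply_moves(
  delta_rot=[
    [0, 0, 0],
    [0, 0, 0],
    [0, 0, 0],
    [0, 0, 0],
  ],
  delta_pos=[
    [0, 0, 0.6],
    [0, 0, 0],
    [0, 0, 0],
    [0, 0, 0],
  ],
  claw=[0.55, 0.55, 0.55, 0.55],
)

```text
t: 29.48
eef_pos: [461.9, 134.8, 67.2]
tool_rot: [0.0, 0.789, 0.614, 0.001]
force: [-0.9, -1.1, 9.6]
opening: 49.1
grasp_force: 22.5
```

```bash
python3 st.py
```

```text
[461.88 134.75  67.22] [-0.91 -1.08  9.58] [-0.26  0.24  0.04] [ 0.284 -0.078 -0.307  1.341 -0.     2.103] 49.089089876924696 22.51612812280655
```

apply_moves(
  delta_rot=[
    [0, 0, 0],
    [0, 0, 0],
    [0, 0, 0],
    [0, 0, 0],
  ],
  delta_pos=[
    [0, 0, 0.6],
    [0, 0, 0],
    [0, 0, 0],
    [0, 0, 0],
  ],
  claw=[0.55, 0.55, 0.55, 0.55],
)

```text
t: 29.82
eef_pos: [461.9, 134.8, 67.1]
tool_rot: [0.0, 0.789, 0.614, 0.001]
force: [-3.6, -2.3, 12.8]
opening: 49.0
grasp_force: 22.9
```

```bash
python3 st.py
```

```text
[461.93 134.79  67.12] [-3.62 -2.33 12.78] [-0.346  0.559  0.056] [ 0.284 -0.079 -0.307  1.341 -0.     2.103] 49.039055283815536 22.925333082675934
```

apply_moves(
  delta_rot=[
    [0, 0, 0],
    [0, 0, 0],
    [0, 0, 0],
    [0, 0, 3],
    [0, 0, 5],
    [0, 0, 2.5],
    [0, 0, 0],
    [0, 0, 0],
    [0, 0, 0],
    [0, 0, 0],
  ],
  delta_pos=[
    [0, 0, -1.2],
    [0, 0, -0.8],
    [0, 0, 0],
    [0, 0, 0.08],
    [0, 0, 0.14],
    [0, 0, 0.07],
    [0, 0, 0],
    [0, 0, 0],
    [0, 0, 0],
    [0, 0, 0],
  ],
  claw=[0.55, 0.55, 0.55, 0.55, 0.55, 0.55, 0.55, 0.55, 0.55, 0.55],
)

```text
t: 30.65
eef_pos: [461.7, 134.9, 67.3]
tool_rot: [0.0, 0.842, 0.54, 0.0]
force: [0.8, 0.0, 2.5]
opening: 49.1
grasp_force: 21.9
```

```bash
python3 st.py
```

```text
[461.68 134.85  67.3 ] [0.75 0.05 2.54] [ 0.054 -0.415 -0.073] [ 0.284 -0.078 -0.306  1.342 -0.     2.286] 49.1034913459063 21.86798393726349
```

apply_moves(
  delta_rot=[
    [0, 0, 0],
    [0, 0, 0],
    [0, 0, 0],
    [0, 0, 0],
    [0, 0, 0],
    [0, 0, 0],
    [0, 0, 0],
    [0, 0, 0],
    [0, 0, 0],
    [0, 0, 0],
    [0, 0, 0],
    [0, 0, 0],
  ],
  delta_pos=[
    [0, 0, 0],
    [0, 0, 0],
    [0, 0, 0],
    [0, 0, 0],
    [0, 0, -10],
    [0, 0, -25],
    [0, 0, -30],
    [0, 0, -30],
    [0, 0, -20],
    [0, 0, -5],
    [0, 0, 0],
    [0, 0, 0],
  ],
  claw=[0.7, 0.8, 1, 1, 1, 1, 1, 1, 1, 1, 1, 1],
)

```text
t: 31.65
eef_pos: [461.5, 134.8, 186.8]
tool_rot: [-0.0, 0.842, 0.539, -0.0]
force: [0.5, 0.4, -0.7]
opening: 85.6
grasp_force: 0.0
```

```bash
python3 mark.py
```

```text
[461.2 134.7 186.1] [ 0.284 -0.09  -0.088  1.574 -0.     2.287]
(array([282.63207547, 212.19811321]), array([288, 233]), ((282.561767578125, 206.9060516357422), 31.595048904418945), np.uint64(318))
[461.46359928 135.81005511 103.        ] -101.0
w4 mark 74.3
deck [[329, 57], [334, 129], [210, 147], [196, 84]] [483.9 217.9] [(np.float64(116.2), np.float64(-14.2)), (np.float64(59.8), np.float64(-108.0)), (np.float64(113.9), np.float64(163.3)), (np.float64(54.8), np.float64(74.2))]
```

```bash
python3 - <<'E'
from hub import *
def markdir(c,guess):
    p=hub(c,guess)[0];g=cv2.cvtColor(c["bgr"],cv2.COLOR_BGR2GRAY).astype(float)
    yy,xx=np.mgrid[:420,:560];r=np.hypot(xx-p[0],yy-p[1]);k=(r>12)&(r<26);wt=np.clip(g-70,0,60)*k
    m=np.array([(xx*wt).sum(),(yy*wt).sum()])/wt.sum()
    a,b=onz(c,p,103),onz(c,m,103);return p,m,np.degrees(np.arctan2(*(b-a)[1::-1])).round(1)
c=cam("wrist");cv2.imwrite("pics/w5raw.png",c["bgr"])
print(markdir(c,(282,210)))
b=dict(c);b["bgr"]=cv2.imread("pics/w4.png");b["pose"]=np.load("w4pose.npy");print(markdir(b,(281,206)))
d=cam("side");S=d["bgr"][200:400,170:370]
W=c["bgr"][130:280,200:350]
cv2.imwrite("pics/fin.png",np.hstack([cv2.resize(W,(400,400),interpolation=cv2.INTER_CUBIC),cv2.resize(S,(400,400),interpolation=cv2.INTER_CUBIC)]))
E
```

```text
(array([283.11180124, 212.28881988]), array([286.83025292, 231.64494163]), np.float64(-104.4))
(array([280.75316456, 206.51898734]), array([264.26832899, 213.0433569 ]), np.float64(88.1))
```

View pics/fin.png

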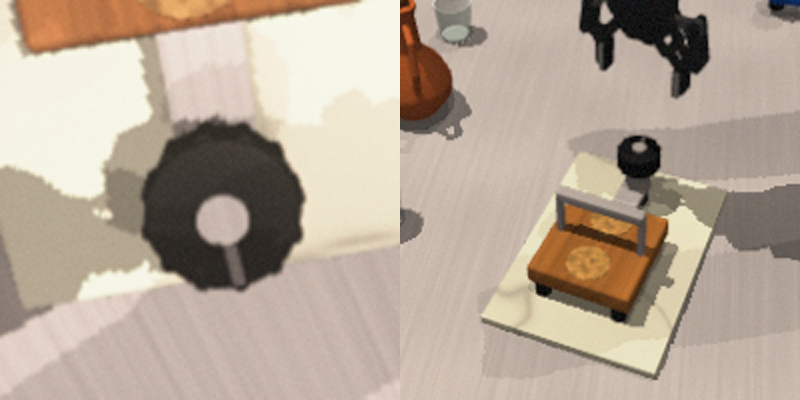

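The left crop shows the hub at (222,219) with its mark ending at (237,284), pointing at about 258°. That is 3–4° short of the stand's +x direction. The right crop shows the stand level and centred along the slab, with the jebena and cup where they were. I'll regrip for a last few degrees.

apply_moves(
  delta_rot=[
    [0, 0, 0],
    [0, 0, 0],
    [0, 0, 0],
    [0, 0, 0],
    [0, 0, 0],
    [0, 0, 0],
    [0, 0, 0],
    [0, 0, 0],
    [0, 0, 0],
  ],
  delta_pos=[
    [0, 0, 10],
    [0, 0, 20],
    [0, 0, 25],
    [0, 0, 25],
    [0, 0, 20],
    [0, 0, 14],
    [0, 0, 5.5],
    [0, 0, 0],
    [0, 0, 0],
  ],
  claw=[1, 1, 1, 1, 1, 1, 1, 1, 1],
)

```text
t: 32.55
eef_pos: [461.4, 134.8, 67.7]
tool_rot: [-0.0, 0.842, 0.539, -0.0]
force: [-0.4, 0.2, 1.1]
opening: 84.9
grasp_force: 0.0
```

apply_moves(
  delta_rot=[
    [0, 0, 0],
    [0, 0, 0],
    [0, 0, 0],
    [0, 0, 0],
    [0, 0, 0],
    [0, 0, 0],
    [0, 0, 0],
    [0, 0, 0],
    [0, 0, 0],
    [0, 0, 0],
  ],
  delta_pos=[
    [0, 0, 0],
    [0, 0, 0],
    [0, 0, 0],
    [0, 0, 0],
    [0, 0, 0],
    [0, 0, 0],
    [0, 0, 0],
    [0, 0, -0.6],
    [0, 0, 0],
    [0, 0, 0],
  ],
  claw=[0.7, 0.65, 0.6, 0.57, 0.55, 0.55, 0.55, 0.55, 0.55, 0.55],
  squeeze=20,
)

```text
t: 33.38
eef_pos: [461.9, 134.9, 68.6]
tool_rot: [0.0, 0.842, 0.539, 0.0]
force: [0.6, 0.9, 3.9]
opening: 49.9
grasp_force: 21.2
```

```bash
python3 st.py
```

```text
[461.87 134.94  68.63] [0.61 0.91 3.91] [ 0.151 -0.123  0.054] [ 0.284 -0.078 -0.304  1.344  0.     2.287] 49.93064984605328 21.24920278787613
```

apply_moves(
  delta_rot=[
    [0, 0, 0],
    [0, 0, 0],
    [0, 0, 2],
    [0, 0, 2],
    [0, 0, 1],
    [0, 0, 0],
    [0, 0, 0],
    [0, 0, 0],
  ],
  delta_pos=[
    [0, 0, -0.6],
    [0, 0, 0],
    [0, 0, 0.05],
    [0, 0, 0.05],
    [0, 0, 0],
    [0, 0, 0],
    [0, 0, 0],
    [0, 0, 0],
  ],
  claw=[0.55, 0.55, 0.55, 0.55, 0.55, 0.55, 0.55, 0.55],
)

```text
t: 34.05
eef_pos: [461.6, 134.8, 68.7]
tool_rot: [-0.0, 0.865, 0.502, -0.0]
force: [2.7, 1.3, -1.9]
opening: 49.1
grasp_force: 21.6
```

```bash
python3 st.py
```

```text
[461.58 134.81  68.68] [ 2.73  1.32 -1.89] [ 0.266 -0.473 -0.013] [ 0.284 -0.078 -0.304  1.345  0.     2.374] 49.08508164779675 21.592360138893127
```

apply_moves(
  delta_rot=[
    [0, 0, 0],
    [0, 0, 0],
    [0, 0, 0],
    [0, 0, 0],
  ],
  delta_pos=[
    [0, 0, 1],
    [0, 0, 0],
    [0, 0, 0],
    [0, 0, 0],
  ],
  claw=[0.55, 0.55, 0.55, 0.55],
)

```text
t: 34.38
eef_pos: [461.7, 134.9, 68.6]
tool_rot: [0.0, 0.865, 0.502, 0.0]
force: [-0.5, -0.1, 5.8]
opening: 49.2
grasp_force: 22.2
```

```bash
python3 st.py
```

```text
[461.7  134.89  68.56] [-0.46 -0.08  5.79] [ 0.201  0.082 -0.011] [ 0.284 -0.079 -0.304  1.344  0.     2.374] 49.16076924414728 22.248464226722717
```

apply_moves(
  delta_rot=[
    [0, 0, 0],
    [0, 0, 0],
    [0, 0, 0],
    [0, 0, 0],
    [0, 0, 0],
    [0, 0, 0],
    [0, 0, 0],
    [0, 0, 0],
    [0, 0, 0],
    [0, 0, 0],
    [0, 0, 0],
    [0, 0, 0],
  ],
  delta_pos=[
    [0, 0, -0.7],
    [0, 0, 0],
    [0, 0, 0],
    [0, 0, 0],
    [0, 0, 0],
    [0, 0, -10],
    [0, 0, -25],
    [0, 0, -30],
    [0, 0, -30],
    [0, 0, -20],
    [0, 0, -5],
    [0, 0, 0],
  ],
  claw=[0.55, 0.55, 0.7, 0.8, 1, 1, 1, 1, 1, 1, 1, 1],
)

```text
t: 35.38
eef_pos: [462.3, 135.0, 190.6]
tool_rot: [0.0, 0.865, 0.502, 0.002]
force: [0.2, 0.3, -0.2]
opening: 85.2
grasp_force: 0.0
```

apply_moves(
  delta_rot=[
    [0, 0, 0],
    [0, 0, 0],
    [0, 0, 0],
    [0, 0, 0],
  ],
  delta_pos=[
    [0, 0, 0],
    [0, 0, 0],
    [0, 0, 0],
    [0, 0, 0],
  ],
  claw=[1, 1, 1, 1],
)

```text
t: 35.72
eef_pos: [461.1, 134.7, 187.5]
tool_rot: [-0.0, 0.865, 0.502, -0.001]
force: [0.1, -0.9, 0.1]
opening: 85.4
grasp_force: 0.0
```

```bash
python3 mark.py; python3 - <<'E'
from hub import *
from slab import slab
c=cam("wrist");p,f,*_=hub(c,(282,210));g=cv2.cvtColor(c["bgr"],cv2.COLOR_BGR2GRAY).astype(float)
yy,xx=np.mgrid[:420,:560];r=np.hypot(xx-p[0],yy-p[1]);k=(r>12)&(r<24)&(yy>p[1])
wt=np.clip(g-80,0,60)*k;m=np.array([(xx*wt).sum(),(yy*wt).sum()])/wt.sum();a,b=onz(c,p,103),onz(c,m,103);print(np.degrees(np.arctan2(*(b-a)[1::-1])))
E
```

```text
[461.2 134.7 187.7] [ 0.284 -0.089 -0.085  1.577 -0.     2.374]
(array([282.67801858, 211.87616099]), array([288, 233]), ((282.8568420410156, 206.72474670410156), 31.544267654418945), np.uint64(323))
[461.1148457  135.66010072 103.        ] -106.3
w4 mark 74.3
deck [[330, 123], [208, 154], [188, 93], [317, 52]] [484.7 217.5] [(np.float64(59.7), np.float64(-106.7)), (np.float64(114.9), np.float64(164.1)), (np.float64(55.1), np.float64(74.8)), (np.float64(116.5), np.float64(-13.6))]
-105.3831117341017
```

```bash
python3 -c "
from station import env
print(env.finish_job())"
```

```text
the job is handed in; nothing more can be done
None
```

I set the stand lengthwise in the middle of the slab, a few mm off centre at most. I then turned the wheel clockwise until a light press test felt the foot bear on the slab, let go, never touched the other things, and handed the job in at about 36 s with no verdict returned.

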